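Peel a tray off the sticky stack and hold it over the balance

ROBOT

A 6-joint arm with a two-finger parallel gripper is mounted at the origin on the work surface. World frame = base frame: x ahead of the robot, y to its left, z up, the work surface at z = 0. Lengths are in mm, angles in degrees, forces in N, time in s.
With the tool pointing down it reaches from about 350 to 850 mm from the base axis. Payload 8.1 kg.
Tool frame: the origin (TCP) lies at the very end of the fingers, on their centre line; the grasp point (between the pads) lies r.tcp_to_grasp behind it (r.tcp_to_grasp is the distance from the TCP to the grasp point, in mm); z points along the fingers, y is the line along which they close (so a half turn about z gives the same grasp; the last joint's range is limited). The gripper opens to 85 mm and grips with 20 to 120 N. Pads are 22 mm wide; open, the fingers measure 114 mm over their backs; the gripper's body (76 mm by 85 mm) begins 54 mm behind the grasp point. The pads swing forward as they close: fully open they stand 13 mm farther back than shut.
Start: joints at [-73.304, 7.471, 85.268, -0, 87.261, -4.893], TCP at [220.788, -557.905, 231.292] pointing down, gripper open.
Joint ranges: [-169.43, 169.43], [-51.17, 129.36], [1.28, 143.12], [-76.62, 256.62], [0, 156.53], [-152.29, 152.29]. Speed limits (degrees/s): [136.94, 136.94, 159.86, 180, 180, 180].

INTERFACE

Orientations are given as [roll, pitch, yaw] about the fixed x, y, z axes, in that order (R = Rz(yaw) Ry(pitch) Rx(roll)).
In Python, from bench import r gives the robot as it stands.
- The arm moves only by the shell command python3 -m handwheel 'ROWS' [OPENING] [FORCE]. ROWS is JSON, a list of rows, each a list of 4 numbers: the shift along the tool's x, y, z in m, then the turn about the tool's z in degrees. A call has 1 to 10 rows; each row shifts and turns the commanded pose from where the row before left it, along the tool's axes as they then stand; what a row does not reach is not made up. A row lasts 1/10 s, in which the tool goes at most 50 mm and 8.59 degrees, less where a joint would pass 70% of its speed; a pose out of reach is approached as far as the arm can. A call is refused whole if a number of a shift passes 0.05 or a number of a turn 8.59, either way. A call with a gripper value outside its range is refused whole. OPENING is the finger opening in m, from 0 to 0.0854, set as the call begins (- or left out, the last holds). The fingers move at their own pace and stop on an object; FORCE is the grip in N (left out, the last holds). Time passes only in rows, so rows that do not move let the fingers close. It gives the time, the measured TCP pose, the force, the opening and the grip force at its end, in the units of the state.
- r.sense(): the state, without advancing time (a new reading comes with each control period).
- r.snapshot(name): name is "side" or "top" or "wrist"; returns the picture (400x640x3 uint8, red, green, blue); there is no depth.
- r.camera_params(name): a dict with "fx", "fy", "cx", "cy" (pixels), "D" ([k1, k2, p1, p2, k3] as OpenCV has them; the pictures are not rectified), "R" (3x3) and "t" (3): a world point X has camera coordinates R X + t; the wrist camera has in their place "mount" (4x4, takes a point from camera to tool coordinates, whose origin is the TCP and whose axes are the flange's). Camera axes: x right, y down, z forward; pixel columns grow to the right and rows downward; lengths in mm; the calibration is good to about 2 mm. A picture is of the moment at which its call begins: read the wrist's pose just before it. camera_params takes no time and is no camera call.
- r.hand_in(): hands the job in; it is judged then, once.
The state is a dict: "time": time; "joint_pos": joint angles; "qd": joint speeds; "joint_efforts": joint torques, N m; "tool_pos": TCP position; "tcp_rot": TCP orientation; "ft_force": force on the tool from outside, world axes, zero at the start; "wrist_torque": the same for the moment, N m; "finger_gap": finger opening in mm; "grip_force": force on a finger pad.
Only numpy, scipy, OpenCV 4.12 (cv2) and the standard library are available. Lean on these libraries where they do the work, as an engineer would, in place of code of your own. Each camera call takes 0.05 s, during which the arm holds its last target. There are 200 camera calls.

TASK

The top tray sticks in the nested stack at its four corners: take it by its orange tab and peel it off by lifting that corner well up first (a couple of centimetres) while the opposite corner still rests on the stack, leaving the stack where it stands. Then hold the tray level and still over the middle of the balance's pan, a few centimetres above it without ever touching the balance, and finish while still holding it there. Leave the beaker, jar and spatula alone.

Things in the scene. Friction and masses are not known exactly. Their poses are not given: they have to be found in the camera images.
- tray: Top tray, rigid blue, 110 (x) x 150 (y) x 22 mm high, 0.1 kg, flat rim 12 mm wide, orange tab on its (+x, +y) corner. Origin: centre of its underside; z up. Four black feet, 10 mm square, under the rim's corners at x +-49, y +-70 mm, undersides at z = 14 mm. It sticks at all four corners: each resists lifting with about 1 to 2.5 N until raised some 8 mm, then lets go.
- tray_tab (a point): Grip point on the top tray's upright orange tab (rigid, takes a firm 50 N grip), at (49, 70, 44) mm in the tray's frame. The tab is a plate 10 mm thick along the tray's diagonal (line from tray centre to tab), 24 mm wide across it, and rises 36 mm above the rim; this point is on its centre line, 22 mm above the rim, 14 mm below the tab's top. Axes as the tray's.
- tray_far (a point): Underside of the top tray's foot at the corner opposite the tab, at (-49, -70, 14) mm in the tray's frame. Axes as the tray's.
- stack: Five blue trays, as the top one but without tabs, nested 8 mm apart on a steel carrier 130 x 170 mm with four corner posts, whose sprung black rubber pads (67 mm high) hold the top tray's rim; 1.3 kg, loose on the bench as one piece. Origin: centre of its underside; axes parallel to the seated top tray's. Its uppermost rim is 60 mm above the bench; the seated top tray's origin 46 mm.
- balance: Laboratory balance fixed to the bench: grey body 235 mm (x) by 195 mm (y), its top 58 mm above the bench, round steel pan on it, white keypad with green display along its +x end, up to 64 mm high. Origin: centre of its underside.
- pan (a point): Centre of the top face of the balance's round steel weighing pan, 130 mm in diameter, 75 mm above the bench (25 mm towards -x from the balance's centre).
- beaker: Glass beaker, 70 mm in diameter, 90 mm high, a bystander. Origin: centre of its underside.
- jar: Amber jar with white cap, 56 mm in diameter, 70 mm high, a bystander. Origin: centre of its underside.
- spatula: Spatula 170 mm long lying flat on the bench, a bystander. Its handle points to its -x.
Mind the look-alikes: they are no part of the job. What is shaped like the stack but turquoise is not meant.

How it is judged:
By the outcome, as a careful person would: the job done as asked, in the order asked, and still so for the second after the job is handed in, while the arm keeps its last pose, push and grip.
It also fails if it takes over 48 s, if anything falls off the work surface, if the arm or the gripper's body presses on something with over 40 N, if the wrist force passes 120 N, or if a joint passes its speed limit or range.

## Working session

There is one attempt and no reset: what is moved stays moved. The work goes in short steps, Python scripts to look and compute and a shell command to move; the robot and the scene stay as the last step left them, time stands still between calls to the robot, and variables do not carry over. Pictures are saved under pics/ and viewed, at most 13 in all, crops included, and the job is handed in when it is done.

```bash
mkdir -p pics; python3 - <<'E'
from bench import r
import cv2,numpy as np
print(r.sense(), r.tcp_to_grasp)
for n in ["top","side"]:
    im=r.snapshot(n); cv2.imwrite(f"pics/{n}0.png",im[:,:,::-1]); 
for n in ["top","side","wrist"]: print(r.camera_params(n))
E
```

```text
{'time': 0.0, 'joint_pos': array([-7.33049926e+01,  7.51358821e+00,  8.53316519e+01,  8.27616025e-04,
        8.72616213e+01, -4.89286837e+00]), 'qd': array([-0.02540677, -0.00983519,  0.00958543, -0.02588877,  0.08938942,
       -0.05383098]), 'joint_efforts': array([ 5.64181755e-04, -5.69400179e+01, -5.00547659e+01, -1.28106408e-04,
        1.48261338e-02,  4.14177782e-05]), 'tool_pos': array([ 220.62124551, -557.35830066,  230.23754326]), 'tcp_rot': array([-1.79893599e+02, -9.93809524e-03,  2.15878262e+01]), 'ft_force': array([-0.23626493, -0.19346905,  0.6857701 ]), 'wrist_torque': array([-0.0053644 , -0.02955642,  0.01072279]), 'grip_force': 0.0, 'finger_gap': 85.29931767678436} 18.700000000000003
{'fx': 420.007640380165, 'fy': 420.007640380165, 'cx': 314.90733140939165, 'cy': 206.17428654140073, 'D': array([-0.00777609,  0.        ,  0.        ,  0.        ,  0.        ]), 'R': array([[ 0.00458193, -0.99983783, -0.0174158 ],
       [-0.98820692, -0.00186161, -0.15311311],
       [ 0.15305585,  0.01791197, -0.98805519]]), 't': array([ 19.0376248 , 614.6389977 , 994.71861526])}
{
[... 222 characters left out ...]
0138701],
       [-0.07611741, -0.66361517, -0.74419154],
       [ 0.08686633,  0.73910568, -0.66796484]]), 't': array([-614.44547367,  115.68206089,  854.68840381])}
{'fx': 304.98059982206104, 'fy': 304.98059982206104, 'cx': 315.9856352349834, 'cy': 197.04354355501954, 'D': array([-0.03896755,  0.        ,  0.        ,  0.        ,  0.        ]), 'mount': array([[-9.36936707e-04, -9.44276360e-01, -3.29152363e-01,
         8.42234583e+01],
       [ 9.99999551e-01, -8.38682606e-04, -4.40489405e-04,
        -8.11020061e-01],
       [ 1.39889371e-04, -3.29152628e-01,  9.44276722e-01,
        -1.44018881e+02],
       [ 0.00000000e+00,  0.00000000e+00,  0.00000000e+00,
         1.00000000e+00]])}
```

View pics/top0.png

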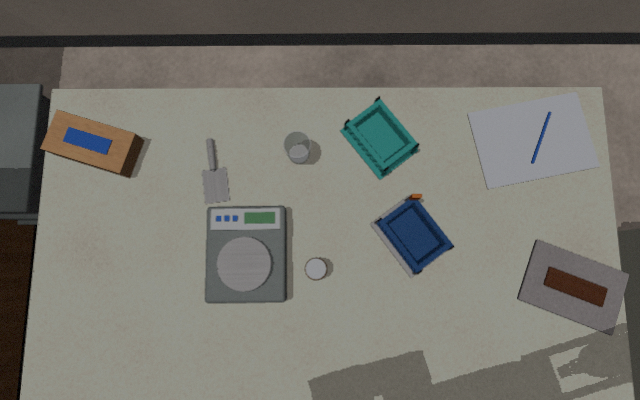

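View pics/side0.png

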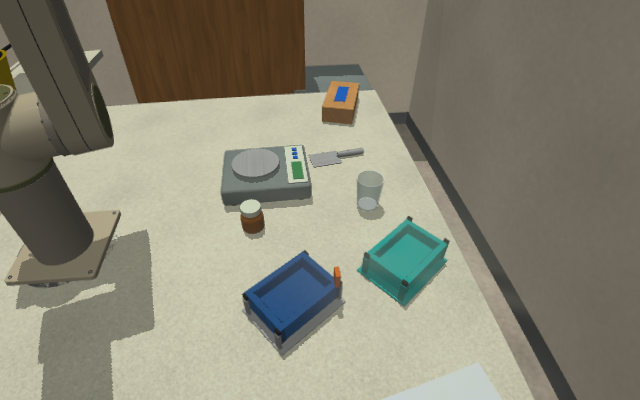

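Top view: blue stack centred near (414,235), tab at (416,197), pan at (244,264), turquoise decoy at (380,138). The side view agrees. Next I compute the positions.

```bash
cat > h.py <<'E'
import cv2,numpy as np
from bench import r
def ray(c,uv,s=None):
    p=r.camera_params(c); K=np.array([[p['fx'],0,p['cx']],[0,p['fy'],p['cy']],[0,0,1]])
    q=cv2.undistortPoints(np.array(uv,float).reshape(-1,1,2),K,p['D']).reshape(-1,2)
    d=np.c_[q,np.ones(len(q))]
    if c=='wrist':
        from scipy.spatial.transform import Rotation as Ro
        T=Ro.from_euler('xyz',s['tcp_rot'],degrees=True).as_matrix(); M=p['mount']
        return s['tool_pos']+T@M[:3,3], d@(T@M[:3,:3]).T
    return -p['R'].T@p['t'], d@p['R']
def plane(c,uv,z,s=None):
    o,d=ray(c,uv,s); return o+d*((z-o[2])/d[:,2])[:,None]
def big(m):
    c=cv2.findContours(m,cv2.RETR_EXTERNAL,cv2.CHAIN_APPROX_NONE)[0]; return max(c,key=cv2.contourArea)
def hsv(im): return cv2.cvtColor(im,cv2.COLOR_RGB2HSV)
E
python3 - <<'E'
from h import *
cen={}
for c,roi in [("top",(340,180,480,290)),("side",(230,240,360,350))]:
    im=cv2.imread(f"pics/{c}0.png")[:,:,::-1].copy(); H=hsv(im); x0,y0,x1,y1=roi
    R=np.zeros(im.shape[:2],np.uint8); R[y0:y1,x0:x1]=255
    b=cv2.inRange(H,(105,100,30),(125,255,255))&R; o=cv2.inRange(H,(0,130,90),(18,255,255))&R
    tb=big(o).reshape(-1,2); m=cv2.moments(o,True); cen[c]=(m['m10']/m['m00'],m['m01']/m['m00'])
    print(c,'tab',cen[c],tb.min(0),tb.max(0))
    w=plane(c,big(b).reshape(-1,2),68)[:,:2].astype(np.float32)
    re=cv2.minAreaRect(w); print('tray',re,cv2.boxPoints(re).round().tolist())
    if c=="top":
        S=H.copy(); 
(o1,d1),(o2,d2)=ray("top",cen["top"]),ray("side",cen["side"]); d1,d2=d1[0],d2[0]
t=np.linalg.lstsq(np.c_[d1,-d2],o2-o1,rcond=None)[0]; print('tab',o1+t[0]*d1,o2+t[1]*d2)
im=cv2.imread("pics/top0.png")[200:310,200:295]; g=cv2.medianBlur(cv2.cvtColor(im,cv2.COLOR_BGR2GRAY),3)
ci=cv2.HoughCircles(g,cv2.HOUGH_GRADIENT,1,50,param1=80,param2=15,minRadius=22,maxRadius=35)
u,v,rad=ci[0,0]; print('circ',u+200,v+200,rad); print('pan',plane("top",[(u+200,v+200)],75), 'side',plane("side",[(256,164)],75))
E
```

```text
top tab (416.38461538461536, 195.46153846153845) [412 194] [421 197]
tray ((544.7952270507812, -217.75694274902344), (152.36582946777344, 114.42432403564453), 36.33738708496094) [[450.0, -217.0], [517.0, -309.0], [640.0, -219.0], [572.0, -127.0]]
side tab (336.7674418604651, 275.1046511627907) [334 267] [339 286]
tray ((547.98779296875, -229.329833984375), (160.57095336914062, 126.09872436523438), 36.68901824951172) [[446.0, -227.0], [521.0, -328.0], [650.0, -232.0], [575.0, -131.0]]
tab [ 633.22879232 -219.8535186    95.57164421] [ 631.70347034 -219.89724408   95.3047061 ]
circ 242.5 262.5 27.5
pan [[474.68242618 191.82827749  75.        ]] side [[475.63032512 179.67853937  75.        ]]
```

```bash
python3 -m handwheel '[[0,0,0,6.8],[0,0,0,6.8],[0,0,0,6.7],[0.03,-0.024,0,0],[0.03,-0.024,0,0],[0.03,-0.024,0,0],[0.03,-0.024,0,0],[0.03,-0.024,0,0],[0.03,-0.024,0,0],[0.03,-0.024,0,0]]' 0.06 50
python3 -m handwheel '[[0.03,-0.024,0,0],[0.03,-0.024,0,0],[0.03,-0.024,0,0],[0.03,-0.024,0.01,0],[0.03,-0.024,0.01,0],[0.03,-0.024,0.01,0],[0.02,-0.016,0.02,0],[0,0,0,0],[0,0,0,0],[0,0,0,0]]'
python3 - <<'E'
from h import *
s=r.sense(); im=r.snapshot("wrist"); print(s['tool_pos'],s['tcp_rot'],s['time'],s['ft_force'])
cv2.imwrite("pics/w1.png",im[:,:,::-1])
E
```

```text
time: 1.1
tool_pos: [427.8, -383.8, 230.8]
tcp_rot: [-180.0, 0.0, 1.3]
ft_force: [0.2, -0.9, 0.3]
finger_gap: 60.1
grip_force: 0.0
time: 2.1
tool_pos: [623.0, -221.6, 181.8]
tcp_rot: [180.0, -0.0, 1.3]
ft_force: [0.5, -0.4, -0.0]
finger_gap: 59.9
grip_force: 0.0
[ 623.00156537 -221.5508274   181.82980684] [ 1.79968892e+02 -1.08294291e-02  1.25750261e+00] 2.1 [ 0.51665703 -0.4279609  -0.01152582]
```

View pics/w1.png

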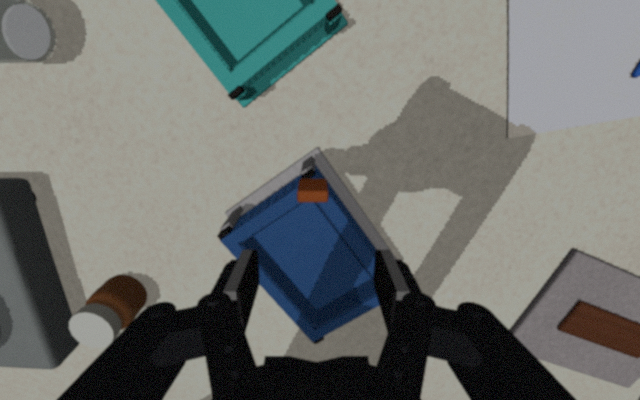

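Wrist view: tab at (313,190), the blue tray below it, and the fingers either side of its line. Next I localise the tab and the rim.

```bash
python3 - <<'E'
from h import *
s=dict(tool_pos=np.array([623.0,-221.55,181.83]),tcp_rot=np.array([180,0,1.26]))
im=cv2.imread("pics/w1.png")[:,:,::-1].copy(); H=hsv(im)
o=cv2.inRange(H,(0,130,60),(20,255,255)); o[:, :270]=0;o[:,350:]=0;o[230:]=0
c=big(o); print(cv2.boundingRect(c),cv2.minAreaRect(c))
print(im[176:206,313].tolist())
x,y,w,h=cv2.boundingRect(c)
for z in (104,): print(plane('wrist',[(x,y),(x+w,y),(x,y+h),(x+w,y+h),(313,190)],z,s).round(1).tolist())
E
```

```text
(298, 179, 30, 23) ((312.5, 190.0), (22.0, 29.0), 90.0)
[[18, 29, 47], [33, 40, 62], [43, 34, 49], [61, 36, 33], [68, 36, 22], [67, 32, 12], [68, 30, 14], [65, 32, 13], [72, 40, 25], [67, 22, 6], [71, 35, 14], [71, 40, 23], [66, 33, 13], [76, 41, 30], [84, 41, 16], [97, 49, 19], [107, 54, 22], [120, 66, 38], [119, 67, 37], [117, 60, 27], [116, 61, 32], [116, 60, 33], [117, 63, 32], [115, 58, 23], [111, 59, 32], [99, 58, 51], [72, 60, 78], [46, 61, 97], [33, 64, 102], [39, 67, 106]]
[[643.8, -206.9, 104.0], [644.2, -229.6, 104.0], [625.3, -207.0, 104.0], [625.8, -230.2, 104.0], [635.3, -218.4, 104.0]]
```

```bash
python3 -m handwheel '[[0.0074,-0.003,0.03,0],[0,0,0.03,0],[0,0,0.02,0],[0,0,0.012,0],[0,0,0.01,0],[0,0,0.006,0],[0,0,0,0],[0,0,0,0]]'
python3 -m handwheel '[[0,0,0,0],[0,0,0,0],[0,0,0,0],[0,0,0,0],[0,0,0,0],[0,0,0,0]]' 0.01 25
python3 - <<'E'
from h import *
cv2.imwrite("pics/w2.png",r.snapshot("wrist")[:,:,::-1])
E
```

```text
time: 2.95
tool_pos: [631.2, -218.0, 74.4]
tcp_rot: [180.0, -0.1, 1.3]
ft_force: [0.6, -0.8, -0.8]
finger_gap: 60.3
grip_force: 0.0
time: 3.55
tool_pos: [631.1, -217.8, 74.1]
tcp_rot: [180.0, -0.1, 1.3]
ft_force: [-0.0, 0.8, 5.1]
finger_gap: 23.7
grip_force: 26.7
```

View pics/w2.png

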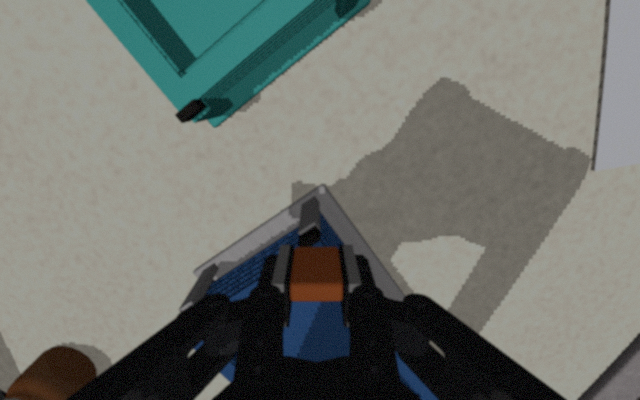

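The tab sits between the pads at (317,272) and is gripped at 23.7 mm. I lift it along an arc about the far corner, in stages.

```bash
python3 -m handwheel '[[-0.0005,0,-0.003,0],[-0.0006,0,-0.003,0],[-0.0006,0,-0.003,0],[-0.0006,0,-0.003,0],[0,0,0,0]]'
python3 -m handwheel '[[-0.0007,0,-0.003,0],[-0.0008,0,-0.003,0],[-0.0008,0,-0.003,0],[-0.0008,0,-0.003,0],[-0.0009,0,-0.002,0],[0,0,0,0],[0,0,0,0]]'
python3 - <<'E'
from h import *
im=r.snapshot("side")[:,:,::-1]; cv2.imwrite("pics/s2.png",cv2.resize(im[200:360,200:400],None,fx=4,fy=3.75,interpolation=cv2.INTER_CUBIC)[:, :800])
print(r.sense()['wrist_torque'])
E
```

```text
time: 4.1
tool_pos: [629.6, -217.1, 86.7]
tcp_rot: [-180.0, -0.2, 1.3]
ft_force: [4.3, 3.0, -1.8]
finger_gap: 23.2
grip_force: 25.9
time: 4.8
tool_pos: [624.3, -217.9, 99.4]
tcp_rot: [180.0, -0.0, 1.3]
ft_force: [3.7, 1.8, -1.2]
finger_gap: 23.5
grip_force: 25.9
[ 0.1126841  -0.65352777 -0.06149792]
```

View pics/s2.png

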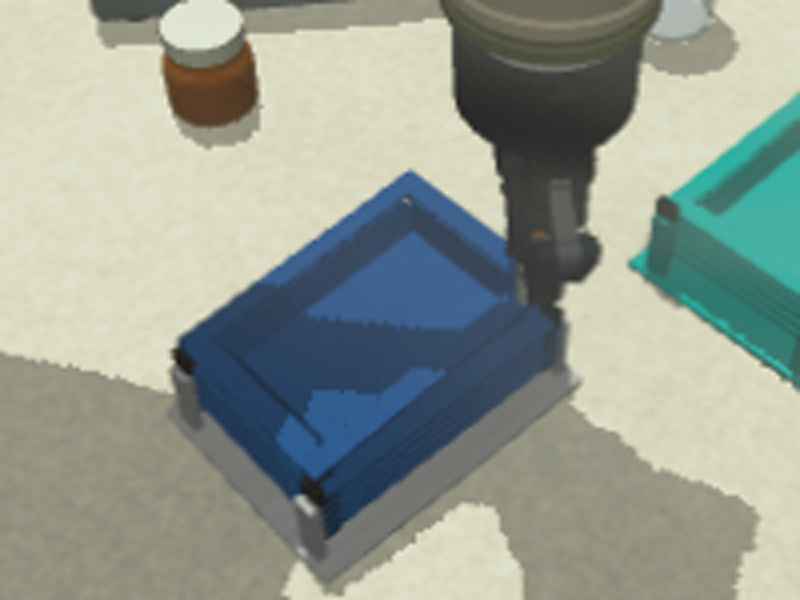

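Side view: the far-left corner (180,345) still looks seated, and the tab corner is hidden by the fingers. I check the wrist view to rule out the tab slipping in the grip.

```bash
python3 - <<'E'
from h import *
b=r.snapshot("wrist")[:,:,::-1].copy(); cv2.imwrite("pics/w3.png",b)
for f in ("pics/w2.png","pics/w3.png"):
    im=cv2.imread(f)[:,:,::-1].copy(); o=cv2.inRange(hsv(im),(0,130,50),(20,255,255)); o[:, :270]=0;o[:,370:]=0;o[340:]=0
    print(cv2.boundingRect(big(o)))
E
```

```text
(289, 247, 54, 54)
(289, 240, 55, 61)
```

View pics/w3.png

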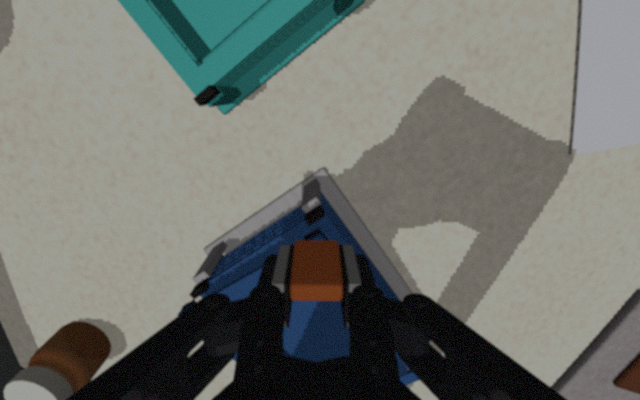

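Wrist view: the tab (317,270) is still in the pads. The stack's pads at (313,213) and (200,288) are now exposed, so the tab side is up about 25 mm with the far corner seated. The tool can't tilt, so the tray swivelled about 8° in the grip. I'll firm the grip, lift clear, and square the tray by setting it flat on free bench near (390,-330).

```bash
python3 -m handwheel '[[0,0,0,0],[0,0,0,0],[0,0,-0.004,0],[0,0,-0.004,0],[0,0,-0.005,0],[0,0,-0.005,0],[0,0,-0.01,0],[0,0,-0.02,0],[0,0,-0.03,0],[0,0,0,0]]' - 50
python3 - <<'E'
from h import *
cv2.imwrite("pics/s4.png",r.snapshot("side")[:,:,::-1]); s=r.sense(); print(s['wrist_torque'],s['tool_pos'])
E
```

```text
time: 5.9
tool_pos: [626.9, -219.0, 183.8]
tcp_rot: [179.8, -0.4, 1.3]
ft_force: [0.4, -0.1, 0.6]
finger_gap: 23.0
grip_force: 51.0
[-0.00572382 -0.128598   -0.0014874 ] [ 626.18118411 -218.67685016  181.37881453]
```

View pics/s4.png

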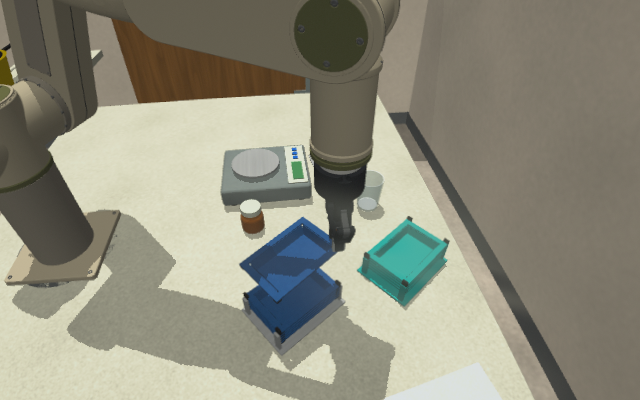

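Side view: the tray is off, its near edge about (290,270), and the stack stands where it was at (293,300). Now to level it on the open bench.

```bash
python3 -m handwheel '[[-0.0257,0.0176,0,0],[-0.0257,0.0176,0,0],[-0.0257,0.0176,0,0],[-0.0257,0.0176,0,0],[-0.0257,0.0176,0,0],[-0.0257,0.0176,0,0],[0,0,0.03,0],[0,0,0.03,0],[0,0,0.02,0],[0,0,0.01,0]]'
python3 -m handwheel '[[0,0,0.01,0],[0,0,0.01,0],[0,0,0.005,0],[0,0,0.005,0],[0.0005,0,0.004,0],[0.001,0,0.004,0],[0.001,0,0.004,0],[0.001,0,0.004,0],[0.001,0,0.004,0],[0,0,0,0]]' - 25
python3 -m handwheel '[[0.001,0,0.004,0],[0.001,0,0.004,0],[0,0,0.003,0],[0,0,0.002,0],[0,0,0,0],[0,0,0,0]]'
```

```text
time: 6.95
tool_pos: [470.5, -325.4, 83.9]
tcp_rot: [-179.8, 0.2, 1.3]
ft_force: [-0.8, 0.3, -0.5]
finger_gap: 23.1
grip_force: 50.8
time: 7.95
tool_pos: [477.5, -326.8, 37.3]
tcp_rot: [180.0, -0.0, 1.3]
ft_force: [1.3, -1.1, 4.3]
finger_gap: 22.9
grip_force: 51.5
time: 8.55
tool_pos: [481.2, -327.3, 27.0]
tcp_rot: [179.9, -0.2, 1.3]
ft_force: [0.8, 4.2, 20.5]
finger_gap: 23.3
grip_force: 54.2
```

```bash
python3 -m handwheel '[[0,0,-0.0015,0],[0,0,0,0],[0,0,0,0]]' - 50
python3 - <<'E'
from h import *
print(r.sense()['wrist_torque'])
im=r.snapshot("side")[:,:,::-1]; cv2.imwrite("pics/s5.png",im); 
cv2.imwrite("pics/s5c.png",cv2.resize(im[240:400,130:340],None,fx=3.75,fy=3.75,interpolation=cv2.INTER_CUBIC))
t=r.snapshot("top")[:,:,::-1]; cv2.imwrite("pics/t5.png",t)
E
```

```text
time: 8.85
tool_pos: [480.7, -327.2, 27.4]
tcp_rot: [179.9, -0.2, 1.3]
ft_force: [2.7, 2.5, 11.4]
finger_gap: 22.8
grip_force: 53.1
[ 0.50749687 -0.42399027 -0.05229939]
```

View pics/s5c.png

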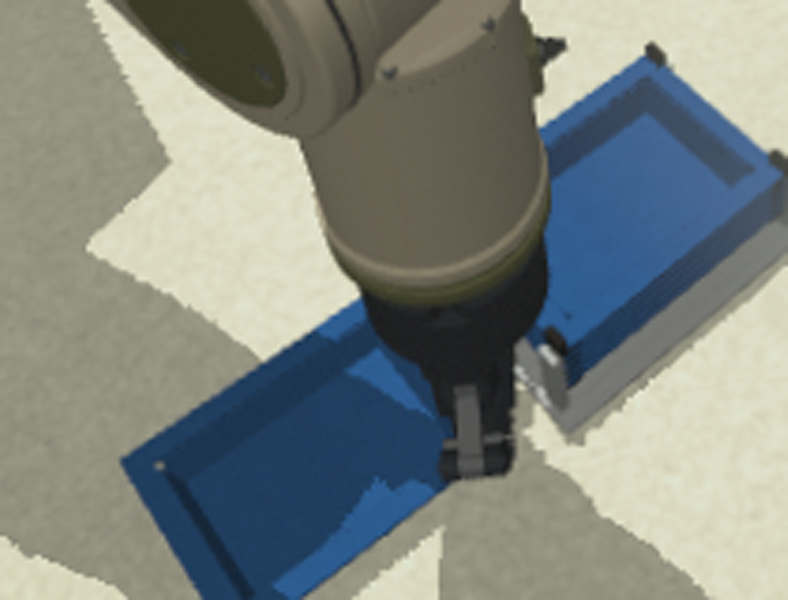

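The tray lies flat on the bench, rim corners at crop (120,460) and (210,600), clear of the stack. I lift it with the 50 N grip and carry it at height.

```bash
python3 -m handwheel '[[0,0,-0.002,0],[0,0,-0.004,0],[0,0,-0.01,0],[0,0,-0.02,0],[0,0,-0.03,0],[0,0,-0.04,0],[0,0,-0.035,0],[0,0,-0.02,0],[0,0,-0.01,0],[0,0,0,0]]'
python3 -m handwheel '[[0.002,-0.01,0,0],[0.004,-0.02,0,0],[0.005,-0.028,0,0],[0.005,-0.028,0,0],[0.005,-0.028,0,0],[0.005,-0.028,0,0],[0.005,-0.028,0,0],[0.005,-0.028,0,0],[0.005,-0.028,0,0],[0.005,-0.028,0,0]]'
python3 -m handwheel '[[0.005,-0.028,0,0],[0.005,-0.028,0,0],[0.005,-0.028,0,0],[0.005,-0.028,0,0],[0.005,-0.028,0,0],[0.005,-0.028,0,0],[0.005,-0.028,0,0],[0.004,-0.02,0,0],[0.003,-0.014,0,0],[0,-0.006,0,0]]'
python3 -m handwheel '[[0,0,0,0],[0,0,0,0],[0,0,0,0]]'
python3 - <<'E'
from h import *
im=r.snapshot("side")[:,:,::-1]; cv2.imwrite("pics/s6.png",im); cv2.imwrite("pics/s6c.png",cv2.resize(im[60:360,140:460],None,fx=2,fy=2,interpolation=cv2.INTER_CUBIC))
cv2.imwrite("pics/t6.png",r.snapshot("top")[:,:,::-1]); s=r.sense(); print(s['wrist_torque'],s['tool_pos'],s['tcp_rot'])
# pan from side t=0 by edge ellipse
g=cv2.imread("pics/side0.png"); m=cv2.inRange(cv2.cvtColor(g,cv2.COLOR_BGR2GRAY),125,200); R=m*0; R[140:186,225:286]=255
e=cv2.fitEllipse(cv2.convexHull(big(m&R))); print(e, plane("side",[e[0]],75))
E
```

```text
time: 9.95
tool_pos: [479.5, -327.1, 198.3]
tcp_rot: [179.9, -0.1, 1.3]
ft_force: [-1.2, -0.2, -0.8]
finger_gap: 23.2
grip_force: 51.6
time: 10.95
tool_pos: [517.9, -69.6, 194.3]
tcp_rot: [-179.9, 0.2, 1.3]
ft_force: [-1.0, -1.4, -0.7]
finger_gap: 23.2
grip_force: 51.5
time: 11.95
tool_pos: [555.0, 166.5, 195.0]
tcp_rot: [180.0, 0.2, 1.4]
ft_force: [0.3, -0.4, -1.3]
finger_gap: 22.9
grip_force: 51.5
time: 12.25
tool_pos: [556.0, 164.3, 196.7]
tcp_rot: [180.0, 0.0, 1.2]
ft_force: [-0.6, -0.9, -1.0]
finger_gap: 22.9
grip_force: 51.5
[-0.03869894 -0.11362554  0.01296139] [556.12725418 164.39212899 196.90745081] [ 1.79993563e+02 -1.22141632e-02  1.22537020e+00]Traceback (most recent call last):
  File "<stdin>", line 6, in <module>
cv2.error: OpenCV(4.12.0) /io/opencv/modules/imgproc/src/shapedescr.cpp:361: error: (-201:Incorrect size of input array) There should be at least 5 points to fit the ellipse in function 'fitEllipseNoDirect'
```

View pics/s6c.png

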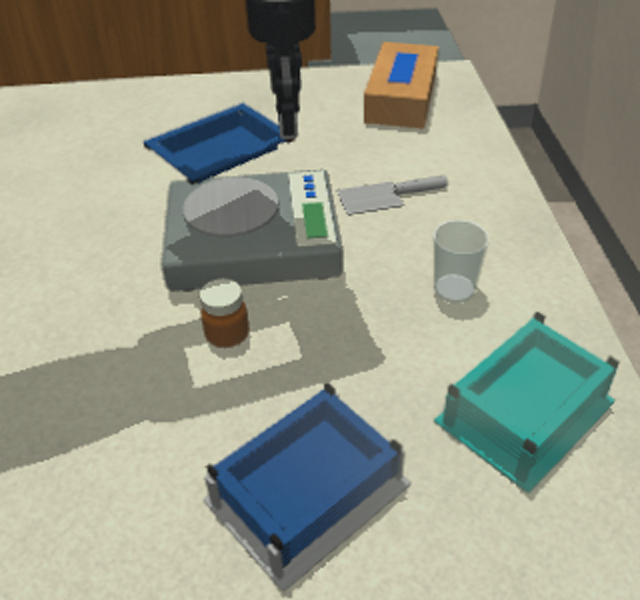

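Side crop: tray above and behind the pan (231,205), roughly level. The stack, beaker, jar and spatula look undisturbed. Next I refine the pan centre, the tray centre and the level.

```bash
python3 - <<'E'
from h import *
g=cv2.cvtColor(cv2.imread("pics/top0.png"),cv2.COLOR_BGR2GRAY).astype(int); s0=cv2.cvtColor(cv2.imread("pics/side0.png"),cv2.COLOR_BGR2GRAY).astype(int)
for c,G,roi in [("top",g,(212,234,278,296)),("side",s0,(226,144,286,184))]:
    x0,y0,x1,y1=roi; sub=G[y0:y1,x0:x1].astype(np.uint8)
    t,m=cv2.threshold(sub,0,255,cv2.THRESH_OTSU); k=big(cv2.morphologyEx(m,cv2.MORPH_OPEN,np.ones((3,3))))
    e=cv2.fitEllipse(cv2.convexHull(k)); p=(e[0][0]+x0,e[0][1]+y0); print(c,t,e,p,plane(c,[p],75))
# tray rim corners in side view
im=cv2.imread("pics/s6.png")[:,:,::-1].copy(); b=cv2.inRange(hsv(im),(105,100,20),(125,255,255)); b[:, :205]=0; b[:,285:]=0; b[155:]=0; b[:105]=0
k=cv2.convexHull(big(b)); 
print(cv2.approxPolyDP(k,2.5,True).reshape(-1,2).tolist())
big_im=cv2.resize(im[100:160,200:300],None,fx=7,fy=7,interpolation=cv2.INTER_CUBIC); cv2.imwrite("pics/s6z.png",big_im[:,:,::-1])
# predicted level corners
p=r.camera_params("side"); K=np.array([[p['fx'],0,p['cx']],[0,p['fy'],p['cy']],[0,0,1]])
tab=np.array([555.5,164.4,0]); z0=196.9-27.4
def proj(tilt,dx=0,dy=0):
    from scipy.spatial.transform import Rotation as Ro
    R=Ro.from_euler('z',-53.7,degrees=True)
    if tilt: R=Ro.from_euler('y',-tilt,degrees=True)*R
    L=np.array([[-55,-75,22],[-55,75,22],[55,-75,22],[55,75,22]],float)-[49,70,44]
    W=R.apply(L)+[tab[0],tab[1],z0+44]
    return cv2.projectPoints(W,cv2.Rodrigues(p['R'])[0],p['t'],K,p['D'])[0].reshape(-1,2).round(1).tolist()
for t in (-4,0,4,8): print(t,proj(t))
E
```

```text
top 110.0 ((31.115137100219727, 29.689016342163086), (53.01474380493164, 54.58287048339844), 30.05590057373047) (243.11513710021973, 263.6890163421631) [[471.89178255 190.27750545  75.        ]]
side 139.0 ((29.423709869384766, 3.146045684814453), (55.75499725341797, 62.19368362426758), 49.88613510131836) (255.42370986938477, 147.14604568481445) [[473.22576866 261.80364909  75.        ]]
[[282, 130], [240, 150], [235, 150], [212, 131], [260, 112], [279, 123]]
-4 [[209.0, 128.1], [259.4, 110.5], [234.2, 148.2], [285.9, 127.8]]
0 [[210.4, 132.5], [260.1, 111.9], [235.3, 151.1], [286.5, 127.6]]
4 [[212.2, 136.8], [260.9, 113.2], [236.6, 153.9], [287.1, 127.3]]
8 [[214.2, 140.9], [261.8, 114.4], [238.1, 156.6], [287.7, 127.0]]
```

View pics/s6z.png

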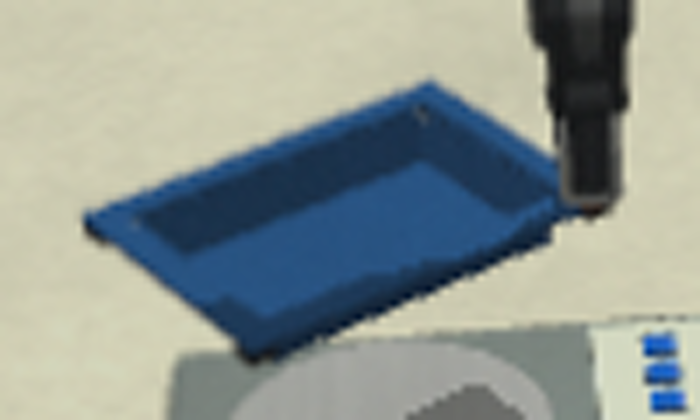

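Zoomed crop: rim corners at about (212,131), (261,112) and (234,149) in full-image pixels. These match the level prediction to within about 2°. I move over the pan centre (about 474,187) and lower to about 35 mm above it.

```bash
python3 -m handwheel '[[0.001,-0.006,0,0],[0.0015,-0.01,0,0],[0.001,-0.008,0.003,0],[0,0,0.01,0],[0,0,0.015,0],[0,0,0.015,0],[0,0,0.01,0],[0,0,0.005,0],[0,0,0,0],[0,0,0,0]]'
python3 -m handwheel '[[0,0,0,0],[0,0,0,0],[0,0,0,0],[0,0,0,0],[0,0,0,0],[0,0,0,0],[0,0,0,0],[0,0,0,0],[0,0,0,0],[0,0,0,0]]'
python3 - <<'E'
from h import *
im=r.snapshot("side"); cv2.imwrite("pics/s7.png",cv2.resize(im[90:220,200:330,::-1],None,fx=4.5,fy=4.5,interpolation=cv2.INTER_CUBIC)); s=r.sense(); print(s['tool_pos'],s['qd'].round(2),s['wrist_torque'])
# stack shift check
a=cv2.imread("pics/side0.png"); b=im[:,:,::-1].copy()
for q in (a,b):
    m=cv2.inRange(hsv(q[:,:,::-1].copy()),(105,100,20),(125,255,255)); m[:240]=0; m[:, :230]=0; m[:,360:]=0
    print(cv2.minAreaRect(big(m)))
E
```

```text
time: 13.35
tool_pos: [559.2, 189.2, 139.1]
tcp_rot: [-180.0, -0.0, 1.3]
ft_force: [0.5, 0.6, -1.3]
finger_gap: 22.7
grip_force: 51.5
time: 14.35
tool_pos: [558.9, 189.3, 138.8]
tcp_rot: [180.0, 0.0, 1.3]
ft_force: [0.6, 0.3, -0.9]
finger_gap: 22.9
grip_force: 51.5
[558.94442992 189.27424543 138.78405452] [ 0.02  0.12  0.03 -0.07 -0.    0.  ] [-0.09588455 -0.05922849 -0.02338052]
((291.9038391113281, 292.98077392578125), (62.08335494995117, 81.96105194091797), 49.9697380065918)
((292.04486083984375, 294.0528869628906), (60.122684478759766, 80.8721694946289), 49.6859016418457)
```

View pics/s7.png

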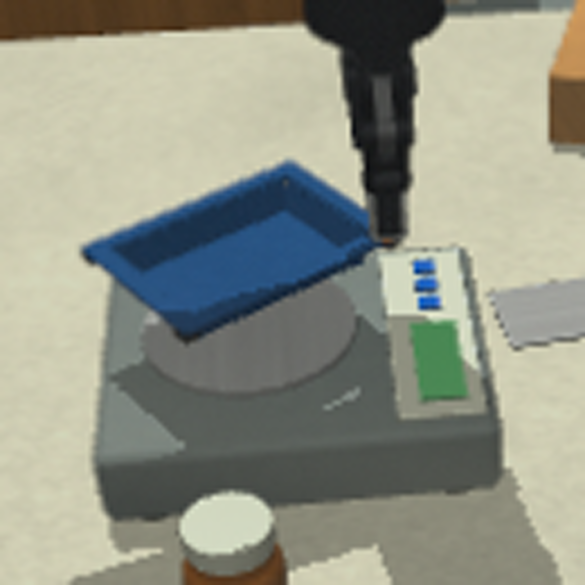

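The tray hovers level over the pan, with its rim corners at crop (287,162) and (187,335). I do one last centring check against the pan.

```bash
python3 - <<'E'
from h import *
c=plane("side",[((287+187)/2/4.5+200,(162+335)/2/4.5+90)],133)[0]; print(c)
if np.hypot(c[0]-474,c[1]-187)<9: print(r.hand_in())
E
```

```text
[473.10501703 183.36088181 133.        ]
the job is handed in; nothing more can be done
None
```

The tray was peeled off tab-first and handed in at about 14 s, gripped at 50 N, level to about 2° and still. It hovers roughly 35 mm over the pan, within about 5 mm of its centre. I set it flat on the bench on the way to level it, because the tool cannot tilt. No sign the stack moved (about 1 px), and the bystanders looked undisturbed.

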